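# Nest the washed plant pots on their drip trays

## Task

Put the washed pots away upside down as they stand, nested one over another: the three round pots in the middle of the round saucer, smallest first, then the medium over it, then the large over both; and the two square pots in the middle of the square tray, the small one first and the large one over it, both with their sides parallel to the tray's. Every pot must end upright with its mouth flat on the saucer's or tray's floor, and the jar, the tin and the tape roll must stay where they are.

Things in the scene. Friction and masses are not known exactly. Their poses are not given: they have to be found in the camera images.
- round_small: Small round terracotta-coloured plastic plant pot, standing upside down (open mouth on the bench, closed base up). 50 mm tall; mouth 52 mm across outside, 45 mm inside; the top 30 mm (the foot, where to grip) is a straight cylinder 27 mm across, below it the wall flares out evenly to the mouth; wall 3 mm, free depth inside 20 mm. Origin: centre of the mouth, at bench level; z up to the base.
- round_medium: Medium round terracotta-coloured plastic plant pot, standing upside down (open mouth on the bench, closed base up). 76 mm tall; mouth 74 mm across outside, 67 mm inside; the top 36 mm (the foot, where to grip) is a straight cylinder 48 mm across, below it the wall flares out evenly to the mouth; wall 3 mm, free depth inside 54 mm. Origin: centre of the mouth, at bench level; z up to the base.
- round_large: Large round terracotta-coloured plastic plant pot, standing upside down (open mouth on the bench, closed base up). 104 mm tall; mouth 96 mm across outside, 89 mm inside; the top 40 mm (the foot, where to grip) is a straight cylinder 68 mm across, below it the wall flares out evenly to the mouth; wall 3 mm, free depth inside 80 mm. Origin: centre of the mouth, at bench level; z up to the base.
- square_small: Small square terracotta-coloured plastic plant pot, standing upside down (open mouth on the bench, closed base up). 64 mm tall; mouth 62 x 62 mm outside, 56 mm inside; the top 34 mm (the foot, where to grip) is straight-sided, 38 x 38 mm, below it the walls flare out evenly to the mouth; wall 3 mm, free depth inside 44 mm. Origin: centre of the mouth, at bench level; z up, x and y square to the sides.
- square_large: Large square terracotta-coloured plastic plant pot, standing upside down (open mouth on the bench, closed base up). 98 mm tall; mouth 86 x 86 mm outside, 80 mm inside; the top 38 mm (the foot, where to grip) is straight-sided, 62 x 62 mm, below it the walls flare out evenly to the mouth; wall 3 mm, free depth inside 78 mm. Origin: centre of the mouth, at bench level; z up, x and y square to the sides.
- round_saucer: Round black drip saucer, fixed to the bench, 130 mm across, rim 11 mm high; its flat inner floor, about 115 mm across, lies 4 mm above the bench. Origin: its centre, at bench level.
- square_tray: Square black drip tray, fixed to the bench, 124 x 124 mm outside, rim 11 mm high; its flat inner floor, 116 x 116 mm, lies 4 mm above the bench. Origin: its centre, at bench level; x and y square to its sides.
- seed_jar: Closed amber glass seed jar with a brass lid, a bystander, 62 mm across, 85 mm tall. Origin: centre of its underside.
- tin: Closed plain steel tin, a bystander, 68 mm across, 95 mm tall. Origin: centre of its underside.
- tape_roll: Roll of tape lying flat, a bystander, 88 mm across, 30 mm tall, 54 mm hole. Origin: centre of its underside.
Mind the look-alikes: they are no part of the job. What is shaped like the square_small but black is not meant. Leave any green look-alike of the round_small alone.

How it is judged:
At the end, for the whole second after the job is handed in: All pots upside down, released, at rest, upright within 0.08 rad, origins 1 to 7 mm above the bench (on the saucer's or tray's floor); round pots within 12 mm of the saucer's centre, square pots within 12 mm of the tray's centre and parallel to it within 0.2 rad (horizontal distance between each of round_small, round_medium, round_large and round_saucer below 0.012 m and height (world z) of round_small between 0.001 and 0.007 m and angle between each of round_small, round_medium, round_large, square_small, square_large's own z axis and vertical below 0.08 rad and linear speed of each of round_small, round_medium, round_large, square_small, square_large below 0.02 m/s and angular speed of each of round_small, round_medium, round_large, square_small, square_large below 0.2 rad/s and height (world z) of round_medium between 0.001 and 0.007 m and height (world z) of round_large between 0.001 and 0.007 m and horizontal distance between each of square_small, square_large and square_tray below 0.012 m and height (world z) of square_small between 0.001 and 0.007 m and (angle between the x axis of square_small and the x axis of square_tray, either way round below 0.2 rad or angle between the x axis of square_small and the x axis of square_tray, either way round above 1.3708 rad) and height (world z) of square_large between 0.001 and 0.007 m and (angle between the x axis of square_large and the x axis of square_tray, either way round below 0.2 rad or angle between the x axis of square_large and the x axis of square_tray, either way round above 1.3708 rad)); the robot touches nothing.
It fails at once if the seed jar is pushed or carried more than 25 mm away (distance of seed_jar from where it was at the start of the episode above 0.025 m).
It fails at once if the tin is pushed or carried more than 25 mm away (distance of tin from where it was at the start of the episode above 0.025 m).
It fails at once if the tape roll is pushed or carried more than 25 mm away (distance of tape_roll from where it was at the start of the episode above 0.025 m).
It also fails if it takes over 138 s, if anything falls off the work surface, if the arm or the gripper's body presses on something with over 40 N, if the wrist force passes 120 N, or if a joint passes its speed limit or range.

## Robot

A 6-joint arm with a two-finger parallel gripper is mounted at the origin on the work surface. World frame = base frame: x ahead of the robot, y to its left, z up, the work surface at z = 0. Lengths are in m, angles in rad, forces in N, time in s.
With the tool pointing down it reaches from about 0.225 to 0.875 m from the base axis. Payload 3.4 kg.
Tool frame: the origin (TCP) lies on the centre line of the jaws, within the pads' length; the fingertips stand 17 mm ahead of it and the grasp point (between the pads) lies 2 mm behind it (manip.finger_overhang is the distance from the TCP to the fingertips, in m); y points along the fingers, x is the direction in which the jaws open and shut, and the axes are right-handed (so a half turn about y gives the same grasp; the last joint's range is limited). The gripper opens to 85 mm and grips with 20 to 120 N. Pads are 22 mm wide; open, the fingers measure 114 mm over their backs; the gripper's body (76 mm by 85 mm) begins 54 mm behind the grasp point. The pads swing forward as they close: fully open they stand 13 mm farther back than shut.
Start: joints at [1.163, 0.276, 1.505, -0, 1.361, -0.121], TCP at [0.163, 0.552, 0.248] pointing down, gripper open.
Joint ranges: [-2.89, 2.89], [-0.75, 2.08], [0.22, 2.7], [-1.18, 4.32], [0.11, 2.71], [-2.7, 2.7]. Speed limits (rad/s): [2.57, 2.57, 3.14, 3.14, 3.14, 3.14].

## Interface

Orientations are given as a unit quaternion [w, x, y, z].
In Python, from rig import manip gives the robot as it stands.
- The arm moves only by the tool arm_command, never from a script. Its argument "commands" is a list of rows, each a list of 3 entries, a list of its own where there are three numbers: the finger opening in cm, from 0 to 8.54, then the shift along the world's x, y, z in cm, then the turn about the world's z in rad. A call has 1 to 12 rows; each row shifts and turns the commanded pose from where the row before left it; what a row does not reach is not made up. A row lasts 1/10 s, in which the tool goes at most 50 mm and 8.59 degrees, less where a joint would pass 70% of its speed; a pose out of reach is approached as far as the arm can. A call with a gripper value outside its range is refused whole. The fingers move at their own pace and stop on an object; "grip_force" is the grip in N (left out, the last holds). Time passes only in rows, so rows that do not move let the fingers close. It gives the time, the measured TCP pose, the force and the opening at its end, in the units of the state.
- manip.get_state(): the state, without advancing time (a new reading comes with each control period).
- manip.get_image(name): name is "side" or "top" or "wrist"; returns a dict with "pixels" (384x512x3 uint8, red, green, blue), "range_z" (384x512 float32, m along the optical axis (not along the pixel's ray), 0 where there is no reading), "intrinsics" (3x3 intrinsics, pixels), "R" (3x3) and "t" (3): a world point X has camera coordinates R X + t. Camera axes: x right, y down, z forward; pixel columns grow to the right and rows downward; lengths in m; the calibration is good to about 2 mm. The wrist camera is an equidistant fisheye: a pixel r from the principal point sees the ray r / f radians off the axis. A picture is of the moment at which its call begins.
- manip.sign_off(): hands the job in, once; it reports no verdict.
The state is a dict: "clock": time; "qpos": joint angles; "qd": joint speeds; "effort": joint torques, N m; "position": TCP position; "ee_rot": TCP orientation; "contact_force": force on the tool from outside, world axes, zero at the start; "moment": the same for the moment, N m; "width": finger opening in m.
Only numpy, scipy, OpenCV 4.12 (cv2) and the standard library are available. Lean on these libraries where they do the work, as an engineer would, in place of code of your own. Each camera call takes 0.05 s, during which the arm holds its last target.

## Working session

There is one attempt and no reset: what is moved stays moved. The work goes in short steps, Python scripts to look and compute and a tool call to move; the robot and the scene stay as the last step left them, time stands still between calls to the robot, and variables do not carry over. Pictures are saved under pics/ and viewed, and the job is handed in when it is done.

Besides the shell and the picture viewer there is one more tool, called after "Call:" as a command line: name --argument value ..., lists and objects as JSON in quotes. arm_command: Moves the arm, as the interface text tells. Its arguments: {"type":"object","properties":{"commands":{"type":"array"},"grip_force":{"type":"number"}},"required":["commands"]}

```bash
ls; mkdir -p pics; python3 - <<'E'
from rig import manip
import cv2,numpy as np
print(manip.get_state())
for n in("top","side"):
    d=manip.get_image(n); cv2.imwrite(f"pics/{n}0.png",d["pixels"][:,:,::-1]); np.savez(f"{n}0.npz",**{k:d[k] for k in("pixels","range_z","intrinsics","R","t")})
    print(n,d["intrinsics"],d["R"],d["t"])
E
```

```text
pics
{'clock': 0.0, 'qpos': array([ 1.16300719e+00,  2.76614331e-01,  1.50617342e+00,  6.01154487e-06,
        1.36070436e+00, -1.20997391e-01]), 'qd': array([ 6.48719978e-04,  1.21956779e-04, -1.23853215e-03,  6.01590048e-06,
        1.93645524e-03,  6.32738485e-04]), 'effort': array([ 5.28967503e-04, -4.16783845e+01, -2.45805538e+01,  9.25563609e-05,
        1.12081561e-02,  1.15265672e-05]), 'position': array([0.16244931, 0.55103658, 0.24741261]), 'ee_rot': array([-0.56598823,  0.56665316,  0.42283169, -0.42399868]), 'contact_force': array([-1.17125482,  0.54497122,  0.47080876]), 'moment': array([-0.00166645, -0.0195551 ,  0.04605749]), 'width': 0.08547347265867776}
top [[453.45941477   0.         264.03835201]
 [  0.         453.45941477 189.10675106]
 [  0.           0.           1.        ]] [[-0.01203648 -0.99988656 -0.00905527]
 [-0.98054565  0.01357707 -0.19582106]
 [ 0.19592179  0.00652211 -0.98059784]] [2.22740681e-04 4.92062705e-01 1.24897289e+00]
side [[351.59288633   0.         266.1848034 ]
 [  0.         351.59288633 188.40269643]
 [  0.           0.           1.        ]] [[ 0.86424646 -0.50302941  0.0062828 ]
 [-0.32653028 -0.57041936 -0.75365756]
 [ 0.38269575  0.64929436 -0.65723725]] [-0.43570076  0.21534497  0.73611151]
```

View pics/top0.png

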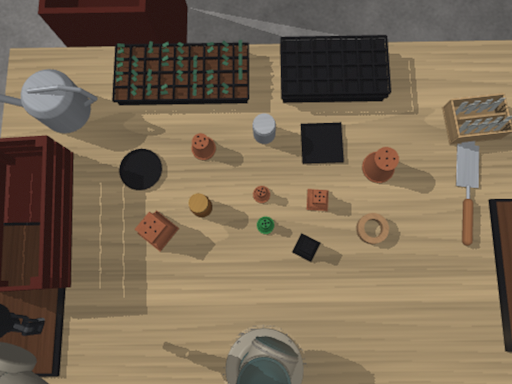

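View pics/side0.png

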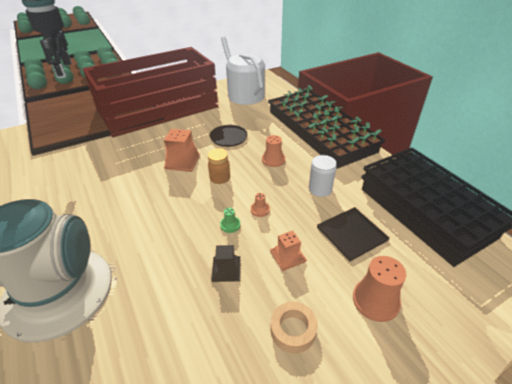

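```bash
cat > h.py <<'E'
import numpy as np,cv2
def load(n): return dict(np.load(n))
def rays(d,uv):
    K=d["intrinsics"];uv=np.asarray(uv,float)
    c=np.c_[(uv[:,0]-K[0,2])/K[0,0],(uv[:,1]-K[1,2])/K[1,1],np.ones(len(uv))]
    return c@d["R"], -d["R"].T@d["t"]
def plane(d,uv,z):
    r,o=rays(d,uv); return o+r*((z-o[2])/r[:,2])[:,None]
def cloud(d):
    h,w=d["range_z"].shape;v,u=np.mgrid[:h,:w]
    r,o=rays(d,np.c_[u.ravel(),v.ravel()])
    P=o+r*d["range_z"].reshape(-1,1)
    return P.reshape(h,w,3)
def comps(mask,minA=40):
    n,l,s,c=cv2.connectedComponentsWithStats(mask.astype(np.uint8))
    return [(l==i) for i in range(1,n) if s[i,4]>=minA]
E
cat > m.py <<'E'
from h import *
import sys
for cam in("top","side"):
    d=load(cam+"0.npz");P=cloud(d);hsv=cv2.cvtColor(d["pixels"],cv2.COLOR_RGB2HSV)
    h,s,v=[hsv[...,i].astype(int) for i in range(3)]
    print(cam)
    inb=(P[...,0]>.2)&(P[...,0]<.85)&(abs(P[...,1])<.6)&(P[...,2]<.13)&(d["range_z"]>0)
    print("bench z",np.median(P[...,2][inb]))
    for name,m in (("terra",((h<10)|(h>175))&(s>120)&(v>60)),("dark",(v<50)),("green",(h>50)&(h<85)&(s>120)),("any",P[...,2]>.02)):
        for c in comps(m&inb):
            q=P[c];top=np.percentile(q[:,2],97);t=q[q[:,2]>top-.006]
            r=cv2.minAreaRect((t[:,:2]*1000).astype(np.float32))
            ys,xs=np.nonzero(c)
            print(name,"px",int(xs.mean()),int(ys.mean()),"n",c.sum(),"top %.3f"%top,"topc",t[:,:2].mean(0).round(3),"rect",np.round(r[0],1),np.round(r[1],1),round(r[2],1))
E
python3 m.py
```

```text
top
bench z 0.0008378505762861588
terra px 202 146 n 373 top 0.080 topc [0.628 0.174] rect [629.1 173.6] [44.2 44. ] 88.1
terra px 380 163 n 724 top 0.107 topc [ 0.563 -0.345] rect [ 563.1 -345.3] [61.3 62.8] 82.6
terra px 52 217 n 271 top 0.129 topc [0.41  0.559] rect [407.  559.1] [306.6   3.8] 2.9
terra px 61 224 n 261 top 0.080 topc [0.403 0.558] rect [412.6 558.8] [269.4   4. ] 2.9
terra px 260 193 n 167 top 0.053 topc [0.485 0.001] rect [484.8   1.2] [20.  26.7] 89.3
terra px 316 199 n 324 top 0.067 topc [ 0.466 -0.161] rect [ 465.9 -162.2] [36.8 37.9] 87.8
terra px 155 229 n 741 top 0.102 topc [0.382 0.303] rect [380.2 302.4] [61.5 60.7] 51.7
dark px 334 84 n 3517 top 0.082 topc [ 0.798 -0.217] rect [ 806.4 -218.8] [ 86.7 316.6] 0.1
dark px 180 92 n 1403 top 0.055 topc [0.798 0.239] rect [806.2 240.7] [405.7  87.1] 89.9
dark px 321 142 n 1577 top 0.013 topc [ 0.642 -0.177] rect [ 639.6 -180.3] [126.5 121.2] 0.8
dark px 61 220 n 1691 top 0.114 topc [0.418 0.559] rect [422.3 558.9] [393.6   5.5] 2.8
dark px 140 169 n 1329 top 0.011 topc [0.569 0.368] rect [566.7 363.2] [122.5 12
[... 2547 characters left out ...]
080 topc [ 0.798 -0.24 ] rect [ 807.1 -220.9] [321.   85.7] 89.8
any px 260 200 n 151 top 0.051 topc [ 0.485 -0.001] rect [4.858e+02 3.000e-01] [25.  25.4] 59.9
any px 229 215 n 159 top 0.051 topc [ 0.394 -0.011] rect [394.3  -9.7] [25.4 24.2] 64.2
any px 288 245 n 573 top 0.065 topc [ 0.466 -0.165] rect [ 467.  -163.6] [38.3 38.7] 85.0
any px 225 259 n 585 top 0.065 topc [ 0.328 -0.128] rect [ 328.7 -125.3] [40.1 37.8] 62.0
any px 382 284 n 2102 top 0.104 topc [ 0.562 -0.35 ] rect [ 563.4 -348.2] [68.  66.7] 28.8
any px 293 324 n 1194 top 0.031 topc [ 0.378 -0.319] rect [ 379.6 -317.4] [88.  86.5] 59.3
any px 507 374 n 150 top 0.056 topc [ 0.633 -0.569] rect [ 635.2 -567.7] [10.6  4.3] 38.3
```

```bash
cat > m2.py <<'E'
from h import *
from scipy.spatial.transform import Rotation as Ro
from rig import manip
s=manip.get_state();q=s["ee_rot"];print(Ro.from_quat(q,scalar_first=True).as_matrix().round(3),manip.finger_overhang)
for cam in("top","side"):
    d=load(cam+"0.npz");P=cloud(d)
    for nm,c,r in(("saucer",(.566,.364),.075),("tray",(.64,-.18),.075)):
        m=(abs(P[...,:2]-c).max(-1)<r)&(P[...,2]>.007)&(P[...,2]<.014)
        t=(P[m][:,:2]*1000).astype(np.float32)
        print(cam,nm,len(t),cv2.minEnclosingCircle(t) if nm=="saucer" else cv2.minAreaRect(t),P[m][:,:2].min(0),P[m][:,:2].max(0))
        # dark pixels boundary on rim plane
        v=d["pixels"].max(-1);mm=(abs(P[...,:2]-c).max(-1)<r+.01)&(v<60)
        k=max(comps(mm),key=lambda a:a.sum())
        cn=max(cv2.findContours(k.astype(np.uint8),0,1)[0],key=len)[:,0]
        X=(plane(d,cn,.008)[:,:2]*1000).astype(np.float32)
        print("  col",cv2.fitEllipse(X),cv2.minAreaRect(X))
E
python3 m2.py
```

```text
[[ 0.283 -0.001 -0.959]
 [ 0.959 -0.001  0.283]
 [-0.002 -1.     0.   ]] 0.017
top saucer 323 ((569.9671020507812, 377.58612060546875), 80.82620239257812) [0.49333144 0.29694888] [0.63586114 0.42504144]
  col ((566.819091796875, 363.21856689453125), (122.64907836914062, 124.17793273925781), 30.690486907958984) ((567.0223999023438, 363.78094482421875), (123.5670394897461, 125.22416687011719), 45.416996002197266)
top tray 375 ((635.4118041992188, -176.6060791015625), (138.66856384277344, 134.73593139648438), 89.34900665283203) [ 0.5676008 -0.246329 ] [ 0.70279822 -0.10768151]
  col ((640.8794555664062, -180.91282653808594), (141.43377685546875, 142.3080291748047), 117.63106536865234) ((640.9666748046875, -180.72219848632812), (123.89601135253906, 122.79122161865234), 1.047546148300171)
side saucer 89 ((566.0608520507812, 359.0873718261719), 67.32780456542969) [0.50386002 0.29599984] [0.63207697 0.42466967]Traceback (most recent call last):
  File "m2.py", line 13, in <module>
    k=max(comps(mm),key=lambda a:a.sum())
ValueError: max() iterable argument is empty
```

Call:
arm_command --commands '[[8.5, [2.3, -3.9, 0], 0.024], [8.5, [2.3, -3.9, 0], 0.024], [8.5, [2.3, -3.9, 0], 0.024], [8.5, [2.3, -3.9, 0], 0.024], [8.5, [2.3, -3.9, 0], 0.024], [8.5, [2.3, -3.9, 0], 0.024], [8.5, [2.3, -3.9, 0], 0.024], [8.5, [2.3, -3.9, 0], 0.024], [8.5, [2.3, -3.9, 0], 0.024], [8.5, [2.3, -3.9, 0], 0.024], [8.5, [2.3, -3.9, 0], 0.024], [8.5, [2.3, -3.9, 0], 0.024]]' --grip_force 40

```text
clock: 1.3
position: [0.439, 0.0818, 0.2482]
ee_rot: [-0.5, 0.499, 0.501, -0.5]
contact_force: [1.6, 0.8, 0.3]
width: 0.0847
```

Call:
arm_command --commands '[[8.5, [1.6, -2.7, -3], 0], [8.5, [1.5, -2.7, -3], 0], [8.5, [1.5, -2.7, -3], 0], [7, [0, 0, -3], 0], [6, [0, 0, -2], 0], [6, [0, 0, 0], 0]]'

```text
clock: 1.9
position: [0.482, 0.0025, 0.1054]
ee_rot: [0.502, -0.498, -0.498, 0.502]
contact_force: [-0.8, -0.3, 0.4]
width: 0.06
```

```bash
cat > snap.py <<'E'
import sys
from rig import manip
import cv2,numpy as np
t=sys.argv[1]
for n in sys.argv[2:]:
    d=manip.get_image(n); cv2.imwrite(f"pics/{n}{t}.png",d["pixels"][:,:,::-1]); np.savez(f"{n}{t}.npz",**{k:d[k] for k in("pixels","range_z","intrinsics","R","t")})
E
python3 snap.py 1 wrist side
```

```text
(no output)
```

View pics/wrist1.png

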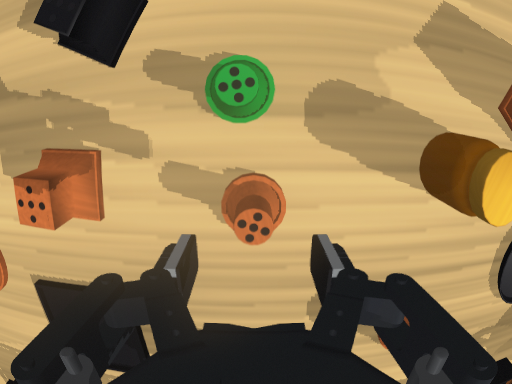

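View pics/side1.png

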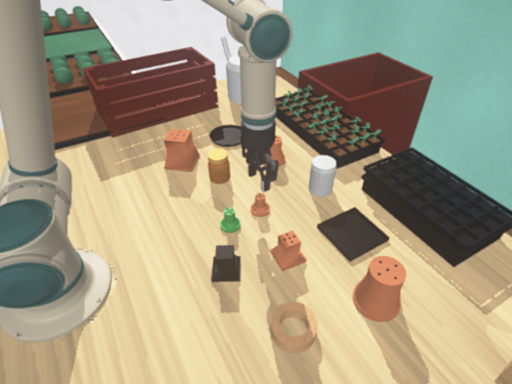

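The small pot (wrist px 253,225) lies centred between the open jaws; descending and closing on it.

Call:
arm_command --commands '[[6, [0.3, -0.1, -2], 0], [6, [0, 0, -2], 0], [6, [0, 0, -1.5], 0], [6, [0, 0, -1], 0], [2, [0, 0, 0], 0], [2, [0, 0, 0], 0], [2, [0, 0, 0], 0], [2, [0, 0, 0], 0]]'

```text
clock: 2.8
position: [0.4886, 0.0015, 0.0444]
ee_rot: [-0.499, 0.5, 0.501, -0.5]
contact_force: [0.1, 0.4, 3.6]
width: 0.0258
```

Call:
arm_command --commands '[[2, [0, 0, 3], 0], [2, [0, 0, 4], 0], [2, [0, 0, 4.5], 0], [2, [1, 4, 0], 0], [2, [1, 4, 0], 0], [2, [1, 4, 0], 0], [2, [1, 4, 0], 0], [2, [1, 4, 0], 0], [2, [1, 4, 0], 0], [2, [1, 4, 0], 0], [2, [0.6, 4, 0], 0], [2, [0.6, 3.9, 0], 0]]'

```text
clock: 4.0
position: [0.5698, 0.3623, 0.1585]
ee_rot: [-0.5, 0.5, 0.5, -0.5]
contact_force: [0.5, -0.1, 0.7]
width: 0.0257
```

```bash
python3 snap.py 2 wrist side
```

```text
(no output)
```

View pics/side2.png

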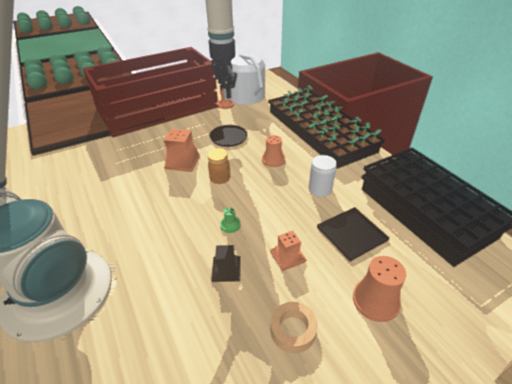

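View pics/wrist2.png

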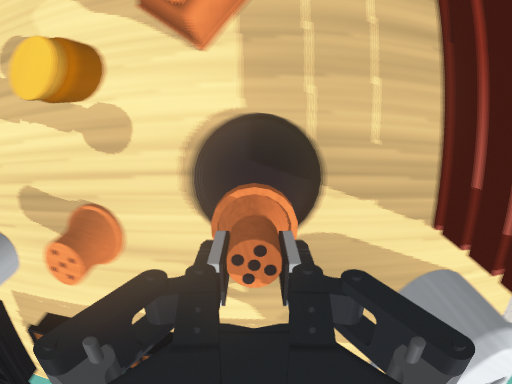

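The small pot is held upright (wrist px 255,245) above the saucer (258,175); lowering.

Call:
arm_command --commands '[[2, [0, 0, -3], 0], [2, [0, 0, -3], 0], [2, [0, 0, -2.5], 0], [2, [0, 0, -1.5], 0], [2, [0, 0, -0.5], 0], [2, [0, 0, -0.5], 0], [2, [0, 0, 0], 0], [4, [0, 0, 0], 0], [5, [0, 0, 0], 0], [5, [0, 0, 0], 0], [5, [0, 0, 3], 0], [5, [0, 0, 5], 0]]'

```text
clock: 5.3
position: [0.5673, 0.3593, 0.1254]
ee_rot: [0.501, -0.499, -0.497, 0.503]
contact_force: [0.8, 0.2, -0.3]
width: 0.0504
```

Call:
arm_command --commands '[[7.5, [1, -3.2, 1], 0], [7.5, [1, -3.2, 0.5], 0], [7.5, [1, -3.1, 0], 0], [7.5, [1, -3.1, 0], 0], [7.5, [1, -3.1, 0], 0], [7.5, [1, -3.1, 0], 0], [7.5, [0, 0, 0], 0]]'

```text
clock: 6.0
position: [0.6312, 0.1686, 0.1436]
ee_rot: [-0.5, 0.502, 0.499, -0.499]
contact_force: [0.1, 0.4, -0.3]
width: 0.0749
```

```bash
python3 snap.py 3 wrist top; cat > z.py <<'E'
import sys
from h import *
d=load(sys.argv[1]);P=cloud(d);c=np.array([float(sys.argv[2]),float(sys.argv[3])]);r=float(sys.argv[4]);z0,z1=float(sys.argv[5]),float(sys.argv[6])
m=(np.hypot(*np.moveaxis(P[...,:2]-c,-1,0))<r)&(P[...,2]>z0)&(P[...,2]<z1)
t=P[m]; k=(t[:,:2]*1000).astype(np.float32)
print(len(t),"mean",t.mean(0).round(4),"z97",np.percentile(t[:,2],97),"circ",cv2.minEnclosingCircle(k),"rect",cv2.minAreaRect(k))
E
python3 z.py top3.npz .567 .363 .05 .045 .07
```

```text
67 mean [0.5653 0.3595 0.0537] z97 0.05852882709216261 circ ((566.1295166015625, 358.9522399902344), 13.637838363647461) rect ((565.447021484375, 360.4937438964844), (26.501169204711914, 23.05776023864746), 15.078211784362793)
```

View pics/wrist3.png

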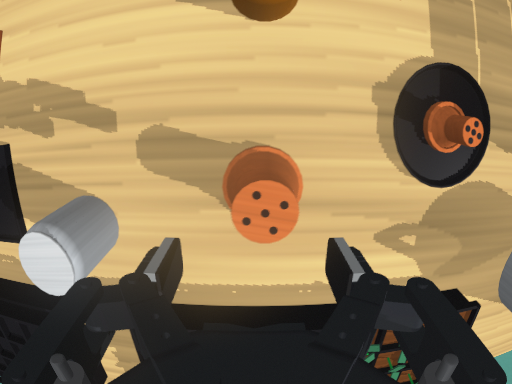

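View pics/top3.png

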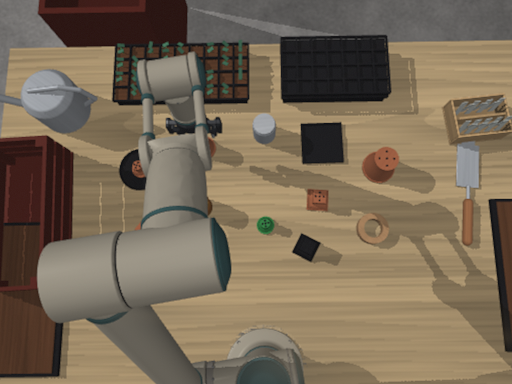

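Pot 1 sits in the saucer (wrist px 443,127); medium pot (264,210) lies between the jaws. Descending.

Call:
arm_command --commands '[[7.5, [0, 0.2, -2.5], 0], [7.5, [0, 0, -2.5], 0], [7.5, [0, 0, -2], 0], [7.5, [0, 0, -1.2], 0], [4, [0, 0, 0], 0], [4, [0, 0, 0], 0], [4, [0, 0, 0], 0], [4, [0, 0, 0], 0], [4, [0, 0, 0], 0]]'

```text
clock: 7.0
position: [0.6301, 0.1746, 0.0621]
ee_rot: [-0.499, 0.5, 0.501, -0.5]
contact_force: [0.2, -0.5, 0.2]
width: 0.0473
```

Call:
arm_command --commands '[[4, [0, 0, 3], 0], [4, [0, 0, 3], 0], [4, [0, 0, 3], 0], [4, [-1, 3.2, 0], 0], [4, [-1, 3.2, 0], 0], [4, [-1.1, 3.1, 0], 0], [4, [-1.1, 3.1, 0], 0], [4, [-1, 3.1, 0], 0], [4, [-1, 3.1, 0], 0], [4, [0, 0, 0], 0]]'

```text
clock: 8.0
position: [0.5661, 0.3665, 0.1517]
ee_rot: [-0.499, 0.498, 0.502, -0.501]
contact_force: [1.1, 0.0, -1.3]
width: 0.0471
```

```bash
python3 snap.py 4 wrist side
```

```text
(no output)
```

View pics/wrist4.png

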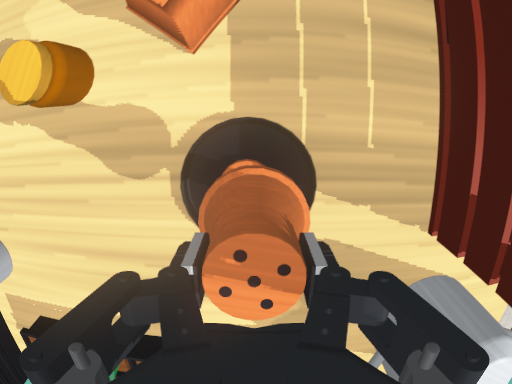

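View pics/side4.png

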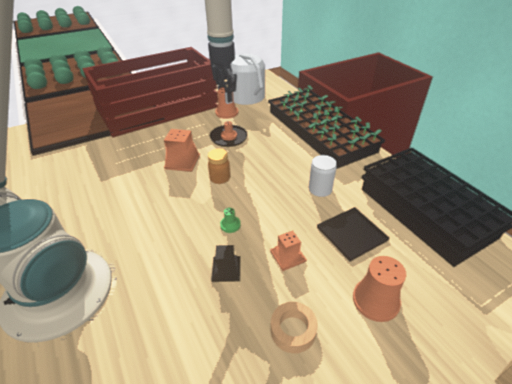

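```bash
cat > w.py <<'E'
# wrist cloud in world
from h import *
def wcloud(d):
    K=d["intrinsics"];h,w=d["range_z"].shape;v,u=np.mgrid[:h,:w]
    a=(u-K[0,2])/K[0,0];b=(v-K[1,2])/K[1,1];th=np.hypot(a,b)+1e-9
    x=np.tan(th)/th*a;y=np.tan(th)/th*b
    c=np.stack([x,y,np.ones_like(x)],-1)*d["range_z"][...,None]
    return (c-d["t"])@d["R"]
E
python3 - <<'E'
from w import *
from rig import manip
s=manip.get_state();print(s["clock"],s["position"])
d=load("wrist4.npz");P=wcloud(d);ok=d["range_z"]>0
hsv=cv2.cvtColor(d["pixels"],cv2.COLOR_RGB2HSV).astype(int)
print(d["intrinsics"], -d["R"].T@d["t"])
terra=((hsv[...,0]<12)|(hsv[...,0]>172))&(hsv[...,1]>100)
X=P[ok]
m=ok&terra&(np.hypot(P[...,0]-.567,P[...,1]-.363)<.07)
z=P[m][:,2];print(np.histogram(z,bins=np.arange(0,.2,.01)))
top=P[m&(P[...,2]>.155)];print("foot",top.mean(0),cv2.minEnclosingCircle((top[:,:2]*1000).astype(np.float32)))
dk=ok&(hsv[...,2]<60)&(hsv[...,0]>=0)&(P[...,2]<.02)&(np.hypot(P[...,0]-.567,P[...,1]-.363)<.075)
k=max(comps(dk),key=lambda a:a.sum());t=P[k];print("saucer",cv2.minEnclosingCircle((t[:,:2]*1000).astype(np.float32)),cv2.minAreaRect((t[:,:2]*1000).astype(np.float32)),t[:,1].min(),t[:,1].max(),t[:,0].min())
sm=m&(P[...,2]<.06);t=P[sm];print("small",t.mean(0),t[:,1].min(),t[:,1].max())
E
```

```text
8.1 [0.56738125 0.36294743 0.15149363]
[[297.31863964   0.         253.6947923 ]
 [  0.         297.31863964 191.62912697]
 [  0.           0.           1.        ]] [0.49248952 0.3655099  0.27791096]
(array([ 120,  169,    0,    0,    0,    0,    0,    0,    2,  927, 1121,
       1057, 1068,  516,  621,  740, 5458,   30,    0]), array([0.  , 0.01, 0.02, 0.03, 0.04, 0.05, 0.06, 0.07, 0.08, 0.09, 0.1 ,
       0.11, 0.12, 0.13, 0.14, 0.15, 0.16, 0.17, 0.18, 0.19]))
foot [0.55811854 0.36651895 0.1654501 ] ((569.92529296875, 353.7672119140625), 37.04716110229492)
saucer ((545.9187622070312, 370.4049987792969), 19.99376106262207) ((538.9573364257812, 372.1178894042969), (39.97209930419922, 16.673160552978516), 76.11631774902344) 0.35100717078639 0.39038509208567007 0.5304271475129155
small [0.55204991 0.35747364 0.01033378] 0.31164752915742405 0.4201939477182952
```

```bash
python3 - <<'E'
from w import *
d=load("wrist4.npz");P=wcloud(d);ok=d["range_z"]>0
hsv=cv2.cvtColor(d["pixels"],cv2.COLOR_RGB2HSV).astype(int)
print(hsv[150,210],hsv[210,190],hsv[80,200])
near=np.hypot(P[...,0]-.567,P[...,1]-.363)<.09
dk=ok&near&(hsv[...,2]<100)&(hsv[...,1]<100)&(P[...,2]<.02)
k=max(comps(dk),key=lambda a:a.sum());t=(P[k][:,:2]*1000).astype(np.float32)
h=cv2.convexHull(t);print("saucer",cv2.minEnclosingCircle(h),h[:,0].min(0),h[:,0].max(0))
tp=ok&near&(abs(P[...,2]-.166)<.004)&(hsv[...,1]>100)
t=P[tp];print("foot top",len(t),t.mean(0),t.min(0),t.max(0))
E
```

```text
[13 80 73] [14 94 81] [ 23  96 247]
saucer ((567.0065307617188, 359.6241149902344), 65.12950897216797) [503.35327 294.8446 ] [606.1664  424.65067]
foot top 7306 [0.56453742 0.36587205 0.16610368] [0.54329071 0.32901939 0.16201113] [0.59283024 0.40309925 0.16997212]
```

Call:
arm_command --commands '[[4, [0, -0.3, -2.5], 0], [4, [0, 0, -2.5], 0], [4, [0, 0, -1.5], 0], [4, [0, 0, -1], 0], [4, [0, 0, -0.5], 0], [4, [0, 0, -0.5], 0], [4, [0, 0, 0], 0]]'

```text
clock: 8.8
position: [0.5682, 0.3593, 0.0665]
ee_rot: [-0.5, 0.5, 0.5, -0.5]
contact_force: [-0.2, 0.3, -0.4]
width: 0.0469
```

Call:
arm_command --commands '[[4, [0, 0, -0.1], 0], [6, [0, 0, 0], 0], [7.5, [0, 0, 0], 0], [7.5, [0, 0, 0], 0], [7.5, [0, 0, 3], 0], [7.5, [0, 0, 5], 0], [7.5, [0, 0, 5], 0], [7.5, [0, 0, 5], 0], [7.5, [0, 0, 0], 0]]'

```text
clock: 9.7
position: [0.5712, 0.3614, 0.2548]
ee_rot: [-0.498, 0.502, 0.506, -0.495]
contact_force: [0.8, 0.6, 0.6]
width: 0.0748
```

```bash
python3 snap.py 5 wrist side;python3 z.py side5.npz .567 .363 .05 .072 .09
```

```text
113 mean [0.5679 0.3538 0.0776] z97 0.08084371681727912 circ ((567.626708984375, 358.5965881347656), 27.301694869995117) rect ((570.0001220703125, 357.69427490234375), (45.94261169433594, 46.334510803222656), 54.068904876708984)
```

View pics/wrist5.png

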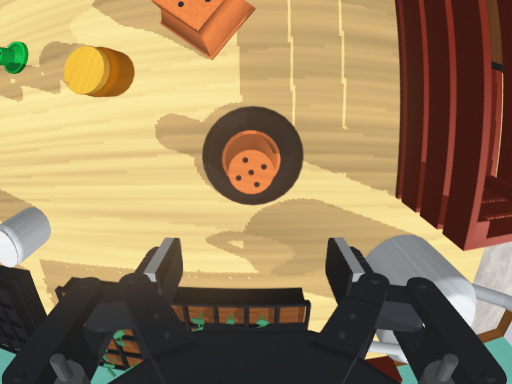

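Medium sits centred and seated (wrist px 250,165 in saucer 253,155). Going to the large round pot.

Call:
arm_command --commands '[[8.5, [0, -4.7, 0], 0], [8.5, [0, -4.7, 0], 0], [8.5, [0, -4.7, 0], 0], [8.5, [0, -4.7, 0], 0], [8.5, [0, -4.7, 0], 0], [8.5, [0, -4.7, 0], 0], [8.5, [0, -4.7, 0], 0], [8.5, [0, -4.7, 0], 0], [8.5, [0, -4.7, 0], 0], [8.5, [0, -4.7, 0], 0], [8.5, [0, -4.7, 0], 0], [8.5, [0, -4.7, 0], 0]]'

```text
clock: 11.0
position: [0.5663, -0.2058, 0.243]
ee_rot: [0.501, -0.498, -0.5, 0.501]
contact_force: [0.1, -0.2, 0.3]
width: 0.0851
```

Call:
arm_command --commands '[[8.5, [-0.2, -4.7, 0], 0], [8.5, [-0.3, -4.8, 0], 0], [8.5, [0, -4.8, 0], 0], [8.5, [0, 0, -3.5], 0], [8.5, [0, 0, -2], 0], [8.5, [0, 0, 0], 0]]'

```text
clock: 11.6
position: [0.5596, -0.3459, 0.1842]
ee_rot: [0.504, -0.496, -0.5, 0.501]
contact_force: [-0.4, 0.9, -0.6]
width: 0.0847
```

```bash
python3 snap.py 6 wrist; python3 -c "
from rig import manip
s=manip.get_state();print(s['position'],s['qpos'])"
```

```text
[ 0.56099868 -0.34644101  0.18682044] [-6.58732838e-01  4.41490569e-01  1.40258796e+00  1.23004425e-04
  1.30485973e+00 -2.23040873e+00]
```

View pics/wrist6.png

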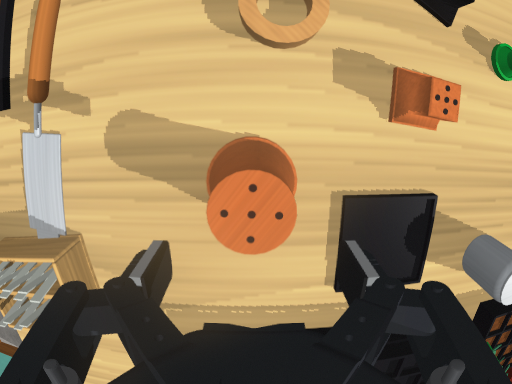

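Large pot (252,212) centred between jaws. Descending.

Call:
arm_command --commands '[[8.5, [0, 0, -2.5], 0], [8.5, [0, 0, -2.5], 0], [8.5, [0, 0, -2.5], 0], [8.5, [0, 0, -1.9], 0], [8.5, [0, 0, -1], 0], [6, [0, 0, 0], 0], [6, [0, 0, 0], 0], [6, [0, 0, 0], 0], [6, [0, 0, 0], 0]]'

```text
clock: 12.55
position: [0.5632, -0.3478, 0.0875]
ee_rot: [-0.499, 0.5, 0.5, -0.5]
contact_force: [-1.6, -0.7, -0.5]
width: 0.0668
```

Call:
arm_command --commands '[[6, [0, 0, 3], 0], [6, [0, 0, 4], 0], [6, [0, 0, 5], 0], [6, [0, 4.4, 0], 0], [6, [0, 4.4, 0], 0], [6, [0, 4.4, 0], 0], [6, [0, 4.4, 0], 0], [6, [0, 4.4, 0], 0], [6, [0, 4.4, 0], 0], [6, [0, 4.4, 0], 0], [6, [0, 4.4, 0], 0], [6, [0, 4.4, 0], 0]]'

```text
clock: 13.75
position: [0.5626, 0.0502, 0.2072]
ee_rot: [-0.499, 0.5, 0.501, -0.5]
contact_force: [1.0, -0.2, -0.5]
width: 0.0668
```

Call:
arm_command --commands '[[6, [0.2, 4.4, 0], 0], [6, [0.2, 4.4, 0], 0], [6, [0, 4.4, 0], 0], [6, [0, 4.4, 0], 0], [6, [0, 4.4, 0], 0], [6, [0, 4.4, 0], 0], [6, [0, 4.8, 0], 0], [6, [0, 0, -1.5], 0], [6, [0, 0, 0], 0], [6, [0, 0, 0], 0]]'

```text
clock: 14.75
position: [0.5664, 0.36, 0.1913]
ee_rot: [0.5, -0.5, -0.5, 0.501]
contact_force: [0.4, -0.1, -1.2]
width: 0.0667
```

```bash
python3 snap.py 7 wrist side;python3 -c "
from rig import manip
s=manip.get_state();print(s['position'],s['width'])"; cat > sc.py <<'E'
import sys
from w import *
d=load(sys.argv[1]);zt=float(sys.argv[2]);P=wcloud(d);ok=d["range_z"]>0
hsv=cv2.cvtColor(d["pixels"],cv2.COLOR_RGB2HSV).astype(int)
near=np.hypot(P[...,0]-.567,P[...,1]-.363)<.09
dk=ok&near&(hsv[...,2]<110)&(hsv[...,1]<110)&(P[...,2]<.02)
k=max(comps(dk),key=lambda a:a.sum());t=(P[k][:,:2]*1000).astype(np.float32)
h=cv2.convexHull(t);print("saucer",cv2.minEnclosingCircle(h),h[:,0].min(0),h[:,0].max(0))
tp=ok&near&(abs(P[...,2]-zt)<.004)&(hsv[...,1]>120)&((hsv[...,0]<12)|(hsv[...,0]>172))
k=max(comps(tp),key=lambda a:a.sum());t=P[k];print("foot top",len(t),t.mean(0),t.min(0),t.max(0))
E
python3 sc.py wrist7.npz .209
```

```text
[0.56711403 0.35962097 0.19219499] 0.06706456226575491
saucer ((563.4752807617188, 362.6203308105469), 64.92155456542969) [503.20203 297.81244] [573.63153 427.42822]
foot top 12457 [0.55931454 0.3600219  0.20893612] [0.53333629 0.32603375 0.20500235] [0.59427682 0.39340733 0.21115401]
```

View pics/wrist7.png

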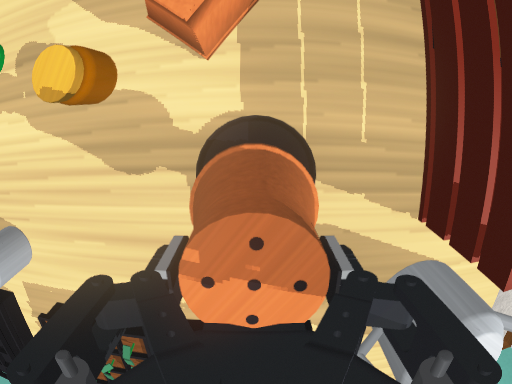

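View pics/side7.png

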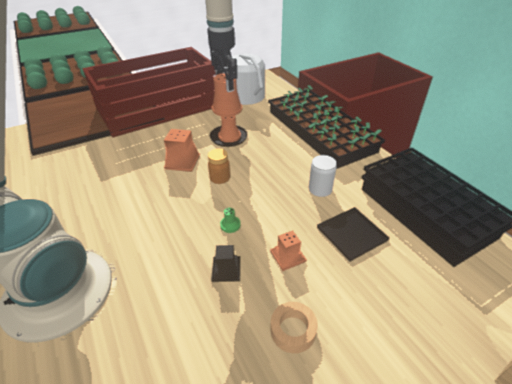

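Aligned within ~3 mm with the saucer (256,165). Lowering.

Call:
arm_command --commands '[[6, [0, 0.1, -2], 0], [6, [0, 0, -2], 0], [6, [0, 0, -2], 0], [6, [0, 0, -1.5], 0], [6, [0, 0, -1.2], 0], [6, [0, 0, -0.8], 0], [6, [0, 0, -0.5], 0], [6, [0, 0, 0], 0]]'

```text
clock: 15.65
position: [0.567, 0.3614, 0.0914]
ee_rot: [-0.5, 0.5, 0.5, -0.5]
contact_force: [-0.8, 0.1, -0.1]
width: 0.067
```

Call:
arm_command --commands '[[8.5, [0, 0, 0], 0], [8.5, [0, 0, 0], 0], [8.5, [0, 0, 0], 0], [8.5, [0, 0, 0], 0], [8.5, [0, 0, 3], 0], [8.5, [0, 0, 4], 0], [8.5, [0, 0, 5], 0], [8.5, [0, 0, 3], 0], [8.5, [0, 0, 0], 0]]'

```text
clock: 16.55
position: [0.5691, 0.3629, 0.2479]
ee_rot: [-0.498, 0.501, 0.504, -0.496]
contact_force: [-0.4, 0.2, 0.2]
width: 0.0848
```

```bash
python3 snap.py 8 wrist side;python3 z.py side8.npz .567 .361 .05 .1 .12; python3 sc.py wrist8.npz .108
```

```text
212 mean [0.5664 0.3551 0.1058] z97 0.1080772174495062 circ ((570.3613891601562, 357.7124328613281), 36.394596099853516) rect ((568.1441040039062, 358.4910888671875), (71.46086120605469, 63.60963821411133), 65.6543197631836)
saucer ((558.1996459960938, 363.5161437988281), 60.78655242919922) [503.17612 304.5771 ] [589.8916  424.24905]
foot top 2065 [0.561133   0.36569187 0.10841928] [0.53396465 0.32714236 0.10434323] [0.60035739 0.39466679 0.11046577]
```

View pics/wrist8.png

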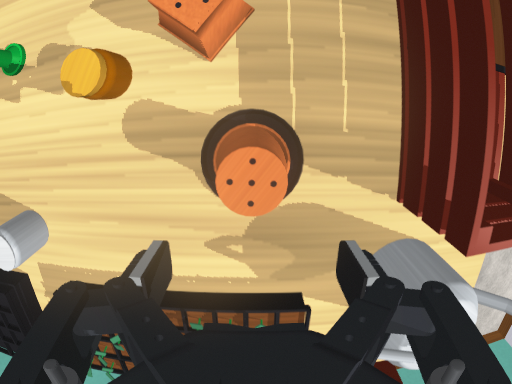

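View pics/side8.png

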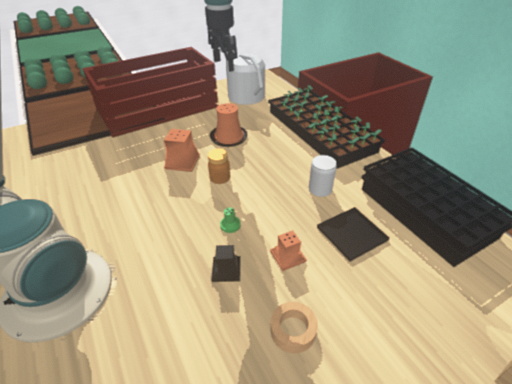

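Large seated (top at 108 mm). On to square_small.

Call:
arm_command --commands '[[6.5, [-0.8, -4.3, 0], -0.01], [6.5, [-0.8, -4.3, 0], -0.01], [6.5, [-0.8, -4.3, 0], -0.01], [6.5, [-0.8, -4.3, 0], -0.01], [6.5, [-0.8, -4.3, 0], -0.01], [6.5, [-0.8, -4.3, 0], 0], [6.5, [-0.8, -4.3, 0], 0], [6.5, [-0.8, -4.3, 0], 0], [6.5, [-0.8, -4.3, 0], 0], [6.5, [-0.9, -4.5, 0], 0], [6.5, [-1, -4.7, 0], 0], [6.5, [-1, -4.6, 0], 0]]'

```text
clock: 17.85
position: [0.4639, -0.1646, 0.2394]
ee_rot: [0.513, -0.511, -0.487, 0.488]
contact_force: [0.3, 0.5, -0.7]
width: 0.065
```

Call:
arm_command --commands '[[6.5, [0, 0, -4], 0], [6.5, [0, 0, -4], 0], [6.5, [0, 0, -3], 0], [6.5, [0, 0, 0], 0]]'

```text
clock: 18.25
position: [0.4611, -0.1614, 0.126]
ee_rot: [0.517, -0.508, -0.486, 0.489]
contact_force: [-0.3, 0.1, -0.2]
width: 0.0648
```

```bash
python3 snap.py 9 wrist;python3 -c "
from rig import manip
s=manip.get_state();print(s['position'],s['width'],s['qpos'])"
```

```text
[ 0.46319325 -0.16231578  0.12851761] 0.06464919400386239 [-4.79004009e-01  2.56604688e-01  1.85894821e+00  1.20007298e-04
  1.03406969e+00 -2.00078686e+00]
```

View pics/wrist9.png

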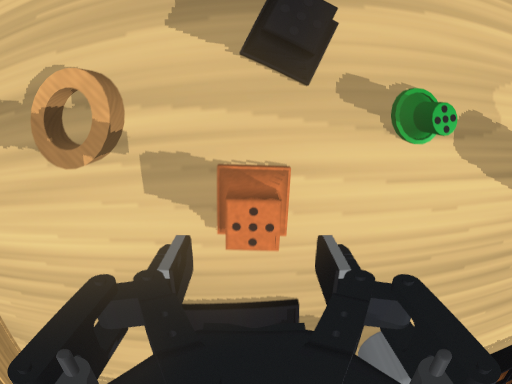

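Square small (253,215) is aligned with and centred in the jaws.

Call:
arm_command --commands '[[6.5, [0, 0.1, -2.5], 0], [6.5, [0, 0, -2.5], 0], [6.5, [0, 0, -1.9], 0], [6.5, [0, 0, -1], 0], [3, [0, 0, 0], 0], [3, [0, 0, 0], 0], [3, [0, 0, 0], 0], [3, [0, 0, 0], 0], [3, [0, 0, 0], 0]]'

```text
clock: 19.2
position: [0.4666, -0.1629, 0.0534]
ee_rot: [-0.511, 0.513, 0.488, -0.487]
contact_force: [0.3, 1.2, 5.0]
width: 0.0375
```

Call:
arm_command --commands '[[3, [0, 0, 3], 0], [3, [0, 0, 3], 0], [3, [3, -0.3, 2], 0.01], [3, [3.5, -0.4, 0], 0.02], [3, [3.5, -0.4, 0], 0.02], [3, [3.5, -0.4, 0], 0.02], [3, [4, -0.3, 0], 0], [3, [0, 0, 0], 0], [3, [0, 0, 0], 0]]'

```text
clock: 20.1
position: [0.6406, -0.1802, 0.1315]
ee_rot: [0.495, -0.494, -0.505, 0.506]
contact_force: [-0.1, 0.9, -0.4]
width: 0.0377
```

```bash
python3 snap.py 10 wrist side;cat > tr.py <<'E'
import sys
from w import *
d=load(sys.argv[1]);zt=float(sys.argv[2]);P=wcloud(d);ok=d["range_z"]>0
hsv=cv2.cvtColor(d["pixels"],cv2.COLOR_RGB2HSV).astype(int)
near=np.abs(P[...,:2]-[.641,-.182]).max(-1)<.085
dk=ok&near&(hsv[...,2]<110)&(hsv[...,1]<110)&(P[...,2]<.02)
k=max(comps(dk),key=lambda a:a.sum());t=(P[k][:,:2]*1000).astype(np.float32)
h=cv2.convexHull(t);print("tray",cv2.minAreaRect(h),h[:,0].min(0),h[:,0].max(0))
tp=ok&near&(abs(P[...,2]-zt)<.004)&(hsv[...,1]>120)&((hsv[...,0]<12)|(hsv[...,0]>172))
k=max(comps(tp),key=lambda a:a.sum());t=P[k];print("foot top",len(t),t.mean(0),t.min(0),t.max(0),cv2.minAreaRect((t[:,:2]*1000).astype(np.float32)))
E
python3 tr.py wrist10.npz .144
```

```text
tray ((637.1058349609375, -181.958740234375), (115.34400177001953, 124.12621307373047), 1.2701709270477295) [ 578.78345 -245.28137] [ 696.119   -119.64996]
foot top 3825 [ 0.63451936 -0.18021942  0.14251567] [ 0.62194383 -0.1996158   0.14001332] [ 0.65885846 -0.16133053  0.14700206] ((640.4313354492188, -180.4272003173828), (36.78057861328125, 38.317832946777344), 0.3088577687740326)
```

View pics/wrist10.png

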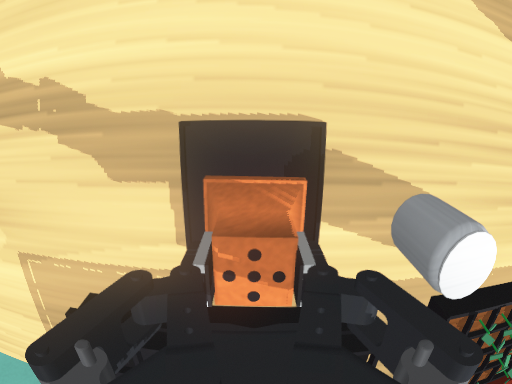

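Pot and tray agree within 2 mm and 1°. Lowering and releasing.

Call:
arm_command --commands '[[3, [0, -0.1, -2.5], 0], [3, [0, 0, -2.5], 0], [3, [0, 0, -1.2], 0], [3, [0, 0, -0.8], 0], [3, [0, 0, -0.5], 0], [3, [0, 0, 0], 0], [5, [0, 0, 0], 0], [6, [0, 0, 0], 0], [6, [0, 0, 0], 0], [6, [0, 0, 3], 0], [6, [0, 0, 5], 0], [6, [0, 0, 5], 0]]'

```text
clock: 21.4
position: [0.6401, -0.1812, 0.188]
ee_rot: [0.495, -0.494, -0.505, 0.506]
contact_force: [1.3, -1.6, 0.2]
width: 0.06
```

Call:
arm_command --commands '[[6, [0, 0, 5], 0], [6, [0, 0, 0], 0]]'

```text
clock: 21.6
position: [0.6445, -0.1829, 0.2467]
ee_rot: [-0.489, 0.5, 0.508, -0.503]
contact_force: [0.0, 0.5, -0.0]
width: 0.0599
```

```bash
python3 snap.py 11 wrist side;python3 tr.py wrist11.npz .068;python3 z.py side11.npz .641 -.182 .05 .06 .08
```

```text
tray ((641.1875610351562, -181.6425323486328), (122.25337219238281, 122.8447036743164), 1.2717535495758057) [ 578.8181  -243.90398] [ 703.5209   -119.899475]
foot top 234 [ 0.63878428 -0.18505899  0.06741931] [ 0.62267094 -0.20110865  0.06407776] [ 0.66131621 -0.16299093  0.07062309] ((641.9322509765625, -181.96151733398438), (38.585872650146484, 37.99568557739258), 0.6374276876449585)
222 mean [ 0.6389 -0.1851  0.0662] z97 0.06916645855947352 circ ((641.1224975585938, -183.01438903808594), 26.596057891845703) rect ((641.0087280273438, -182.95262145996094), (40.032325744628906, 38.396759033203125), 89.23065185546875)
```

View pics/wrist11.png

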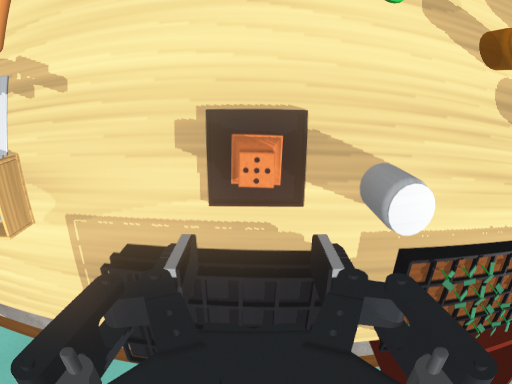

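Small square seated (top 68 mm), centred. Going to square_large with the jaws turned along its sides.

Call:
arm_command --commands '[[8.5, [-2, 3.7, 0], -0.06], [8.5, [-2, 3.7, 0], -0.06], [8.5, [-2, 3.7, 0], -0.06], [8.5, [-2, 3.7, 0], -0.06], [8.5, [-2, 3.7, 0], -0.06], [8.5, [-2, 3.7, 0], -0.06], [8.5, [-2, 3.7, 0], -0.06], [8.5, [-2, 3.7, 0], -0.06], [8.5, [-2, 3.7, 0], -0.06], [8.5, [-2, 3.7, 0], -0.06], [8.5, [-2, 3.7, 0], -0.06], [8.5, [-2, 3.7, 0], -0.03]]'

```text
clock: 22.9
position: [0.3985, 0.2633, 0.2354]
ee_rot: [0.637, -0.637, -0.306, 0.309]
contact_force: [0.0, 0.8, 0.9]
width: 0.0853
```

Call:
arm_command --commands '[[8.5, [-2, 4.1, 0], 0], [8.5, [0, 0, -3.5], 0], [8.5, [0, 0, -2], 0], [8.5, [0, 0, 0], 0]]'

```text
clock: 23.3
position: [0.3771, 0.3021, 0.178]
ee_rot: [-0.636, 0.636, 0.305, -0.312]
contact_force: [-0.9, -0.5, 0.2]
width: 0.0852
```

```bash
python3 snap.py 12 wrist;python3 - <<'E'
from rig import manip
s=manip.get_state();print(s['position'],s['qpos'],s['qpos'][0]-s['qpos'][5])
from w import *
d=load("wrist12.npz");P=wcloud(d);ok=d["range_z"]>0
hsv=cv2.cvtColor(d["pixels"],cv2.COLOR_RGB2HSV).astype(int)
tp=ok&(abs(P[...,2]-.1)<.006)&(hsv[...,1]>120)&((hsv[...,0]<12)|(hsv[...,0]>172))&(np.hypot(P[...,0]-.38,P[...,1]-.3)<.07)
k=max(comps(tp),key=lambda a:a.sum());t=P[k];print(t[:,2].mean(),cv2.minAreaRect((t[:,:2]*1000).astype(np.float32)))
E
```

```text
[0.37874717 0.30268629 0.17989593] [ 5.30609944e-01  1.95522937e-01  1.79598043e+00 -6.66458512e-06
  1.15643233e+00 -3.71909051e-01] 0.9025189949735526
0.09831225955117714 ((382.8865051269531, 304.1719970703125), (61.54975128173828, 62.799678802490234), 51.483978271484375)
```

View pics/wrist12.png

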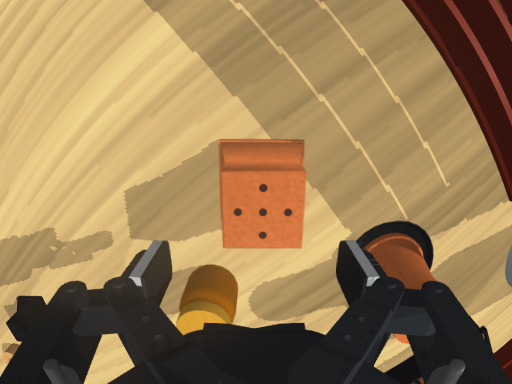

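Pot at (263,208), about 4 mm to the right of jaw centre, parallel; correcting and descending.

Call:
arm_command --commands '[[8.5, [0.2, 0.2, -2.5], 0], [8.5, [0, 0, -2.5], 0], [8.5, [0, 0, -2.5], 0], [8.5, [0, 0, -1.5], 0], [8.5, [0, 0, -1], 0], [5.5, [0, 0, 0], 0], [5.5, [0, 0, 0], 0], [5.5, [0, 0, 0], 0], [5.5, [0, 0, 0], 0]]'

```text
clock: 24.25
position: [0.3832, 0.3058, 0.0831]
ee_rot: [0.636, -0.636, -0.309, 0.308]
contact_force: [-0.3, -0.3, -0.7]
width: 0.0614
```

Call:
arm_command --commands '[[5.5, [0, 0, 3], 0], [5.5, [0, 0, 5], 0], [5.5, [0, 0, 5], 0], [5.5, [2, -3.7, 0], 0.06], [5.5, [2, -3.7, 0], 0.06], [5.5, [2, -3.7, 0], 0.06], [5.5, [2, -3.7, 0], 0.06], [5.5, [2, -3.7, 0], 0.06], [5.5, [2, -3.7, 0], 0.06], [5.5, [2, -3.7, 0], 0.06], [5.5, [2, -3.7, 0], 0.06], [5.5, [2, -3.7, 0], 0.06]]'

```text
clock: 25.45
position: [0.5632, -0.029, 0.2129]
ee_rot: [-0.53, 0.531, 0.468, -0.467]
contact_force: [1.4, 0.9, -0.2]
width: 0.0615
```

Call:
arm_command --commands '[[5.5, [2, -3.7, 0], 0.06], [5.5, [2, -3.7, 0], 0.06], [5.5, [2, -3.8, 0], 0.03], [5.5, [1.8, -4.1, 0], 0], [5.5, [0, 0, -2], 0], [5.5, [0, 0, -1], 0], [5.5, [0, 0, 0], 0], [5.5, [0, 0, 0], 0]]'

```text
clock: 26.25
position: [0.6403, -0.1794, 0.1826]
ee_rot: [-0.495, 0.494, 0.506, -0.506]
contact_force: [-0.2, -0.5, -0.3]
width: 0.0616
```

```bash
python3 snap.py 13 wrist side;python3 tr.py wrist13.npz .198;python3 -c "
from rig import manip
s=manip.get_state();print(s['position'],s['width'],s['qpos'][0]-s['qpos'][5])"
```

```text
tray ((595.4698486328125, -183.92921447753906), (31.52249526977539, 126.20938873291016), 1.1965996026992798) [ 579.0862  -246.73172] [ 612.5409  -120.58233]
foot top 14206 [ 0.63376573 -0.18030349  0.19781631] [ 0.6089553  -0.21125199  0.19401098] [ 0.67316029 -0.14796475  0.19984645] ((640.8055419921875, -179.5850067138672), (63.06651306152344, 62.42306137084961), 1.610779881477356)
[ 0.64092738 -0.17956793  0.18348709] 0.061261204419788745 1.593295547811957
```

View pics/wrist13.png

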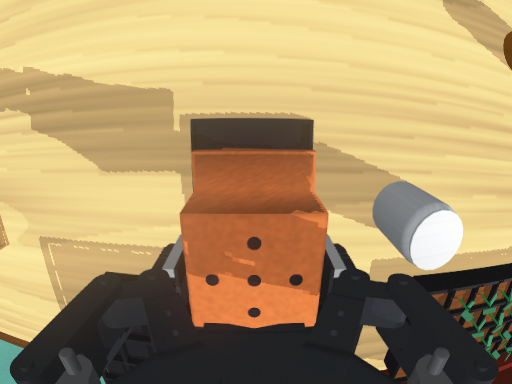

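View pics/side13.png

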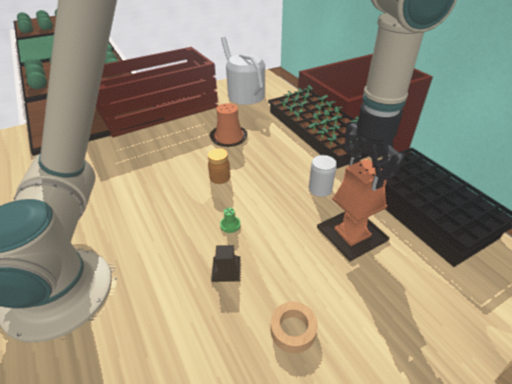

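Pot (254,270) parallel to tray, ~3 mm off in y; correcting while lowering.

Call:
arm_command --commands '[[5.5, [0, -0.2, -2], 0], [5.5, [0, 0, -2], 0], [5.5, [0, 0, -2], 0], [5.5, [0, 0, -1.5], 0], [5.5, [0, 0, -1], 0], [5.5, [0, 0, -0.6], 0], [5.5, [0, 0, -0.4], 0], [5.5, [0, 0, 0], 0]]'

```text
clock: 27.15
position: [0.6409, -0.1824, 0.0876]
ee_rot: [-0.494, 0.495, 0.505, -0.505]
contact_force: [0.2, 0.1, -0.9]
width: 0.0615
```

Call:
arm_command --commands '[[8.5, [0, 0, 0], 0], [8.5, [0, 0, 0], 0], [8.5, [0, 0, 0], 0], [8.5, [0, 0, 0], 0], [8.5, [0, 0, 3], 0], [8.5, [0, 0, 4], 0], [8.5, [0, 0, 5], 0], [8.5, [0, 0, 5], 0], [8.5, [0, 0, 0], 0]]'

```text
clock: 28.05
position: [0.6442, -0.1838, 0.2665]
ee_rot: [-0.489, 0.5, 0.508, -0.503]
contact_force: [-0.0, 0.1, 0.7]
width: 0.0851
```

Call:
arm_command --commands '[[8.5, [-4, 1, 0], 0], [8.5, [-4, 1, 0], 0], [8.5, [-4, 1, 0], 0], [8.5, [-4, 1, 0], 0], [8.5, [-4, 1, 0], 0], [8.5, [-4, 1, 0], 0], [8.5, [0, 0, 0], 0]]'

```text
clock: 28.75
position: [0.395, -0.1202, 0.2569]
ee_rot: [0.496, -0.493, -0.505, 0.506]
contact_force: [0.2, -0.6, -0.0]
width: 0.0851
```

```bash
python3 snap.py 14 top side;for c in top side; do echo $c; python3 z.py ${c}14.npz .641 -.182 .06 .092 .12;python3 z.py ${c}14.npz .567 .361 .06 .098 .12; python3 z.py ${c}14.npz .672 -.009 .06 .088 .12;python3 z.py ${c}14.npz .449 .175 .06 .08 .12;python3 z.py ${c}14.npz .378 -.317 .06 .025 .05; done
```

```text
top
484 mean [ 0.6388 -0.1826  0.1011] z97 0.10525852858240584 circ ((640.61474609375, -182.6417694091797), 42.049015045166016) rect ((640.1690673828125, -182.9458465576172), (65.0297622680664, 61.71406936645508), 1.8715307712554932)
469 mean [0.5655 0.3593 0.1075] z97 0.11231816149746107 circ ((565.4034423828125, 361.3056335449219), 35.078739166259766) rect ((565.9144897460938, 359.4416809082031), (68.08517456054688, 66.18547058105469), 46.88398742675781)
364 mean [ 0.6719 -0.0089  0.0946] z97 0.0988565257570065 circ ((671.4364013671875, -9.951648712158203), 33.31735610961914) rect ((671.9253540039062, -10.124689102172852), (59.83649826049805, 63.33401107788086), 89.93133544921875)
290 mean [0.4484 0.1762 0.0849] z97 0.08891740311546596 circ ((448.7178649902344, 176.36439514160156), 26.79193115234375) rect ((448.3087158203125, 175.85153198242188), (52.33665084838867, 51.42976379394531), 88.18672180175781)
460 mean [ 0.3789 -0.3159  0.0298] z97 0.03491850712287167 circ ((377.8478088378906, -316.3280334472656), 44.5946159362793) rect ((378.99383544921875, -315.8789367675781), (86.1400
[... 504 characters left out ...]
6015625)
286 mean [ 0.672  -0.0121  0.0934] z97 0.09553261503904914 circ ((674.275146484375, -9.779563903808594), 32.3333854675293) rect ((674.3942260742188, -8.964897155761719), (62.91523742675781, 57.85369110107422), 52.019264221191406)
200 mean [0.45   0.173  0.0837] z97 0.08565017424343105 circ ((451.71697998046875, 175.53494262695312), 28.95435905456543) rect ((450.1627197265625, 174.41323852539062), (54.22022247314453, 52.25469207763672), 65.18230438232422)
1098 mean [ 0.3779 -0.3194  0.0292] z97 0.03130408966886321 circ ((379.23211669921875, -317.1167907714844), 44.60939025878906) rect ((378.7198486328125, -317.3860168457031), (87.72418212890625, 86.53118133544922), 52.19620132446289)
```

View pics/top14.png

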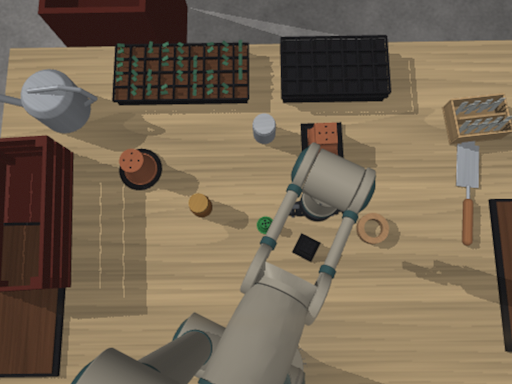

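View pics/side14.png

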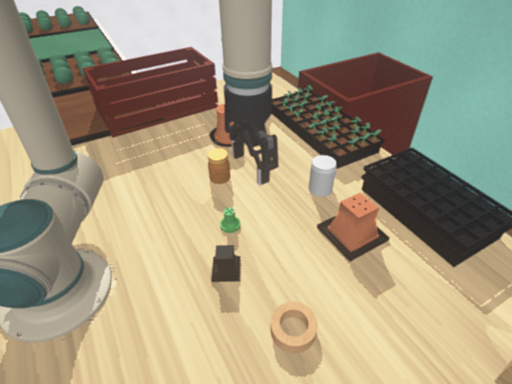

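```bash
python3 -c "
from rig import manip
print(manip.sign_off(), manip.get_state()['clock'])"
```

```text
the job is handed in; nothing more can be done
the job is handed in; nothing more can be done
```

All five pots are put away upside down. The small, medium and large round pots are nested in the saucer, and the small and large square pots are nested in the tray. I handed the job in at about 29 s on the robot clock; sign-off gives no verdict.

- **Heights:** the last pictures show the large round pot's top at about 108 mm and the large square pot's at about 102 mm. Both match a mouth flat on the 4 mm floor. The inner pots showed the same kind of match just before they were covered: round medium about 80 mm and square small about 68 mm. Round small read about 54 mm once placed.
- **Position:** the two large pots are within about 2–4 mm of their saucer or tray centre. The large square pot is within about 1° of parallel to the tray.
- **Bystanders:** the jar, tin and tape roll measure within about 2 mm of where they started.
- **Camera disagreement:** the cameras differed by about 2–4 mm on the saucer's y position. In the top view the round pots looked about 4 mm off centre, still inside the 12 mm allowed.
- **Not checked:** the inner pots could not be seen once covered, so their final positions rest on the checks made before each was covered.

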